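# Load the drive cartridge from the desk tray into the empty dock

## Robot

A 6-joint arm with a two-finger parallel gripper is mounted at the origin on the work surface. World frame = base frame: x ahead of the robot, y to its left, z up, the work surface at z = 0. Lengths are in m, angles in degrees, forces in N, time in s.
With the tool pointing down it reaches from about 0.4 to 0.825 m from the base axis. Payload 7 kg.
Tool frame: the origin (TCP) lies between the finger pads; the fingertips stand 19 mm ahead of it and the grasp point (between the pads) is the TCP; z points along the fingers, y is the line along which they close (so a half turn about z gives the same grasp; the last joint's range is limited). The gripper opens to 88 mm and grips with 3 to 60 N. Pads are 19 mm wide; open, the fingers measure 130 mm over their backs; the gripper's body (78 mm by 193 mm) begins 47 mm behind the grasp point.
Start: joints at [91.507, 20.546, 0.682, 0, -70.136, -16.507], TCP at [0.175, 0.652, 0.246] pointing down, gripper open.
Joint ranges: [-176.03, 176.03], [-82.01, 121.73], [-58.28, 71.71], [-173.87, 95.51], [-174.79, -0.11], [-173.66, 173.66]. Speed limits (degrees/s): [136.94, 136.94, 172.46, 180, 180, 180].

## Interface

Orientations are given as [roll, pitch, yaw] about the fixed x, y, z axes, in that order (R = Rz(yaw) Ry(pitch) Rx(roll)).
In Python, from plant import get_obs, snapshot, close_job, spot_in, spot_point gives the robot as it stands.
- The arm moves only by the tool play_rows, never from a script. Its argument "plan" is a list of rows, each a list of 6 numbers: the shift along the tool's x, y, z in cm, then the turn, a rotation vector about the tool's x, y, z in degrees. A call has 1 to 20 rows; each row shifts and turns the commanded pose from where the row before left it, along the tool's axes as they then stand; what a row does not reach is not made up. A row lasts 1/12 s, in which the tool goes at most 41.7 mm and 7.16 degrees, less where a joint would pass 70% of its speed; a pose out of reach is approached as far as the arm can. A call is refused whole if a number of a shift passes 4.17 or a number of a turn 7.16, either way. A call with a gripper value outside its range is refused whole. "grip" is the finger opening in cm, from 0 to 8.76, set as the call begins (left out, the last holds). The fingers move at their own pace and stop on an object; the grip force is fixed at half the most. Time passes only in rows, so rows that do not move let the fingers close. It gives the time, the measured TCP pose, the force, the opening and the grip force at its end, in the units of the state.
- get_obs(): the state, without advancing time (a new reading comes with each control period).
- snapshot(name): name is "side" or "top"; returns a dict with "frame" (420x560x3 uint8, red, green, blue), "fx", "fy", "cx", "cy" (pixels), "position" and "attitude" of the camera in the world. Camera axes: x right, y down, z forward; pixel columns grow to the right and rows downward; lengths in m; the calibration is good to about 2 mm. A picture is of the moment at which its call begins. There is no depth.
- close_job(): hands the job in; it is judged then, once.
Trained networks look in the newest picture that a camera, given by its name, has taken for a name from the list of things; names that differ only in an ending like _2 or _b are one class to them, and where a whole thing is asked for, a point or a joint stands for the part that bears it (a point fixed in the world has none). Each returns a list of dicts, best first, with "score" (0 to 1); they miss things now and then, are a little off and sometimes report something else, mostly with a low value. They report only what shows in the picture. A call takes as long as a camera call.
- spot_in(camera, thing): "position" ([x, y, z] in m, in world coordinates, good to about 4 mm: the middle of the surface that is visible of it).
- spot_point(camera, thing): "position" ([x, y, z] in m, in world coordinates, good to about 4 mm: a listed point, or the origin of a listed thing).
The state is a dict: "clock": time; "joint_pos": joint angles; "qvel": joint speeds; "tau": joint torques, N m; "tool_pos": TCP position; "orientation": TCP orientation; "force": force on the tool from outside, world axes, zero at the start; "moment": the same for the moment, N m; "opening": finger opening in m; "gripper_force": force on a finger pad.
Only numpy, scipy, OpenCV 4.12 (cv2) and the standard library are available. Lean on these libraries where they do the work, as an engineer would, in place of code of your own. Each camera call takes 0.05 s, during which the arm holds its last target. There are 200 camera calls.

## Task

Find the full-length drive cartridge among the odds and ends in the desk tray, lift it out, and slide it nose first into the bay of the dock that is still empty. Push it fully home, so that its raised bezel sits flush against the dock's front, and leave the other things in the tray lying where they are.

Things in the scene. Friction and masses are not known exactly. Their poses are not given: they have to be found in the camera images.
- drive: the full-length cartridge: flat aluminium bar 100 long (x), 36 wide (y), 14 mm thick, grey strip on top; across its rear (-x) end a black upright bezel 14 thick, 36 wide, 24 mm tall, underside level with the bar's. 0.12 kg. Lies flat, bezel end roughly towards the robot. Origin: centre of the bar's underside; x points to the nose (nose at x=+50, bezel inner face -50, outer face -64 mm), z up
- drive_nose (a point): centre of the cartridge's nose face (leading end), 7 mm above its underside; axes as the cartridge
- drive_bezel (a point): centre of the outer face of the cartridge's bezel, where one pushes it; 12 mm above its underside; axes as the cartridge
- dock: the empty dock, fixed: aluminium housing 115 deep, 66 wide, 37.5 mm tall, dark strip on top; before its front a landing shelf 70 long, 66 wide, 12 mm high, level with the bay floor. Bay: horizontal slot 39 wide, 17.5 high, 105 mm deep, mouth flared to 51 wide over the first 20 mm. Origin on the desk under the mouth's middle, in the front's plane; x points into the bay, z up
- dock_mouth (a point): middle of the empty bay's mouth, on the bay floor (12 mm above the desk), in the plane of the housing's front; x points into the bay, z up. A cartridge is home when its bezel's inner face meets the housing's front above the mouth
- full_dock: an identical dock that already holds a cartridge (its black bezel stands against the front); same origin and axes as the empty dock. It may stand left or right of the empty one
- tray: desk tray, grey plastic, fixed: 260 mm (x) by 330 mm (y) outside, walls 4 mm thick and 42 mm tall, floor 4 mm thick; origin at the centre of its underside
- blank: a blanking cartridge in the tray: same section and bezel as the drive cartridge, but its bar is only 45 mm long (59 mm in all). Not the one wanted. Origin: centre of the bar's underside
- power_bank: aluminium power bank in the tray, 92 x 56 x 20 mm, no bezel; origin: centre of underside
- hub: aluminium socket strip in the far side of the tray, 26 x 160 x 14 mm with four dark ports, no bezel, lies along the tray's y; origin: centre of underside
- tape: roll of tape lying flat in the tray's near side, outside diameter 46 mm, 18 mm tall; origin: centre of underside
- eraser: eraser in the tray's near side, 20 x 45 x 12 mm; origin: centre of underside
- notes: pad of paper notes in the tray's near side, 40 x 40 x 16 mm; origin: centre of underside

How it is judged (in metres and radians):
On the way, in this order (a step that is already met when the one before it is completed fails the run):
1. the drive cartridge has been lifted clear of the tray's rim (height (world z) of drive above 0.046 m), for 0.1 s.
2. the cartridge's nose is at least 10 mm inside the empty dock's bay (x of drive_nose in the frame of dock_mouth above 0.01 m and y of drive_nose in the frame of dock_mouth between -0.008 and 0.008 m and z of drive_nose in the frame of dock_mouth between -0.004 and 0.02 m), for 0.1 s.
At the end, for the whole second after the job is handed in: The drive cartridge lies at rest in the bay of the dock that was empty, nose first, right way up, its bezel within 3 mm of the dock's front; the six other things of the tray are within 50 mm of where they were (x of drive_bezel in the frame of dock_mouth between -0.017 and 0 m and y of drive_bezel in the frame of dock_mouth between -0.008 and 0.008 m and z of drive_bezel in the frame of dock_mouth between -0.004 and 0.02 m and x of drive_nose in the frame of dock_mouth above 0.08 m and angle between the x axis of drive and the x axis of dock, either way round below 0.08 rad and angle between drive's own z axis and vertical below 0.1 rad and linear speed of drive below 0.01 m/s and distance of each of power_bank, blank, hub, tape, eraser, notes from where it was at the start of the episode below 0.05 m); the robot touches nothing.
It fails at once if another thing in the tray is shoved or carried more than 50 mm (distance of any of power_bank, blank, hub, tape, eraser, notes from where it was at the start of the episode above 0.05 m).
It also fails if it takes over 51 s, if anything falls off the work surface, if the arm or the gripper's body presses on something with over 40 N, if the wrist force passes 120 N, or if a joint passes its speed limit or range.

## Working session

There is one attempt and no reset: what is moved stays moved. The work goes in short steps, Python scripts to look and compute and a tool call to move; the robot and the scene stay as the last step left them, time stands still between calls to the robot, and variables do not carry over. Pictures are saved under pics/ and viewed, at most 10 in all, crops included, and the job is handed in when it is done.

Besides the shell and the picture viewer there is one more tool, called after "Request:" as name(argument=value, ...), one argument or row to a line, values as JSON. play_rows: Moves the arm, as the interface text tells. Its arguments: {"type":"object","properties":{"plan":{"type":"array","items":{"type":"array","items":{"type":"number"}}},"grip":{"type":"number"}},"required":["plan"]}

```bash
mkdir -p pics
python3 - <<'E'
from plant import *
import cv2,numpy as np
o=get_obs();print(o['clock'],o['tool_pos'],o['orientation'])
for c in('top','side'):
    s=snapshot(c);cv2.imwrite(f'pics/{c}0.png',s['frame'][:,:,::-1])
    print(c,s['fx'],s['cx'],s['cy'],s['position'],s['attitude'])
    for t in('drive','drive_nose','drive_bezel','dock','dock_mouth','full_dock','blank','tray','power_bank','hub'):
        print(t,[(np.round(d['position'],3).tolist(),round(d['score'],2)) for d in spot_point(c,t)[:3]])
E
```

```text
0.0 [0.17460266 0.65153453 0.24459013] [ 1.79901766e+02 -8.30394890e-03 -1.50074586e+01]
top 543.5548841001525 275.60060692174085 212.177309312831 [0.43561945 0.04276128 1.15268265] [-175.54137441   -0.55565471  -91.22585185]
drive [([0.537, 0.347, 0.003], 0.8)]
drive_nose [([0.588, 0.348, 0.012], 0.77)]
drive_bezel [([0.475, 0.352, 0.015], 0.65)]
dock [([0.514, -0.113, -0.0], 0.87)]
dock_mouth [([0.511, -0.109, 0.01], 0.8), ([0.522, -0.272, -0.001], 0.43)]
full_dock [([0.521, -0.271, -0.003], 0.82)]
blank [([0.551, 0.149, 0.002], 0.73)]
tray [([0.531, 0.244, 0.003], 0.82)]
power_bank [([0.537, 0.251, 0.002], 0.62)]
hub [([0.633, 0.262, 0.002], 0.95), ([0.44, 0.141, 0.005], 0.48)]
side 476.2299910209431 281.63309952216105 204.08616707927888 [0.08503629 0.51925897 0.77008134] [-139.28303662   -0.33884768 -139.24902895]
drive [([0.537, 0.351, 0.006], 0.87), ([0.635, 0.263, 0.002], 0.18)]
drive_nose [([0.584, 0.343, 0.012], 0.57)]
drive_bezel [([0.473, 0.35, 0.016], 0.89)]
dock [([0.514, -0.11, 0.005], 0.81)]
dock_mouth [([0.634, 0.264, 0.0], 0.62), ([0.511, -0.108, 0.013], 0.59)]
full_dock [([0.522, -0.271, -0.0], 0.75), ([0.429, 0.148, 0.007], 0.18)]
blank [([0.548, 0.149, 0.004], 0.98)]
tray [([0.53, 0.251, 0.001], 0.88), ([0.514, -0.112, 0.01], 0.26)]
power_bank [([0.538, 0.244, 0.005], 0.81), ([0.473, 0.35, 0.015], 0.32)]
hub [([0.634, 0.263, 0.004], 0.81), ([0.471, 0.35, 0.017], 0.39)]
```

View pics/top0.png

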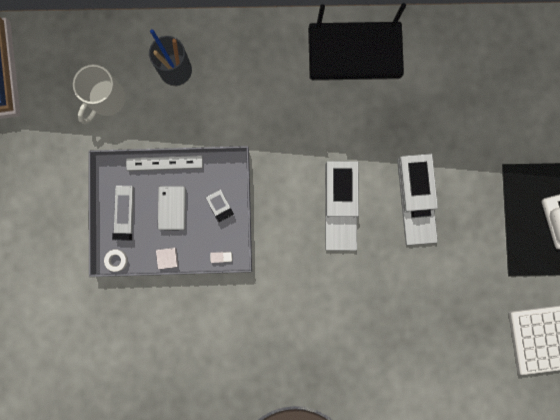

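View pics/side0.png

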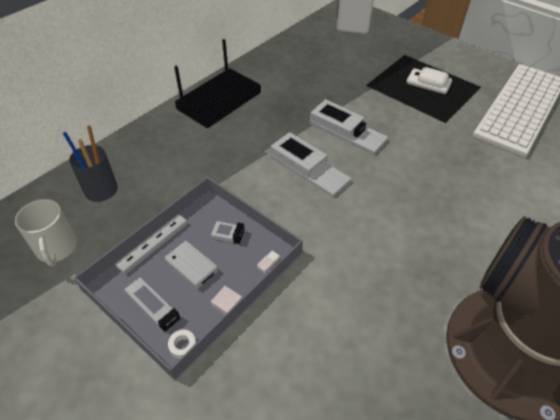

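The drive is at (123,212) with its bezel towards the bottom of the picture. The empty dock is at (342,200), and the full one at (420,195) has a black bezel on its front. Next I'll measure yaw from an enlarged crop.

```bash
cat > h.py <<'E'
import numpy as np
from scipy.spatial.transform import Rotation as R
def ray(s,u,v,z):
    "world point of pixel (u,v) on the plane at height z"
    d=R.from_euler('xyz',s['attitude'],degrees=True).as_matrix()@[(u-s['cx'])/s['fx'],(v-s['cy'])/s['fy'],1]
    p=np.array(s['position']);return p+d*(z-p[2])/d[2]
def pix(s,P):
    c=R.from_euler('xyz',s['attitude'],degrees=True).inv().apply(np.array(P)-s['position'])
    return c[0]/c[2]*s['fx']+s['cx'],c[1]/c[2]*s['fy']+s['cy']
E
python3 - <<'E'
from plant import *
from h import *
import cv2
s=snapshot('top');f=s['frame'][:,:,::-1]
print(pix(s,[.537,.349,.018]),pix(s,[.513,-.11,.012]))
a=cv2.resize(f[178:248,95:155],None,fx=6,fy=6,interpolation=2)
b=cv2.resize(f[150:260,310:370],None,fx=5,fy=5,interpolation=2)
o=np.zeros((560,680,3),np.uint8);o[:420,:360]=a;o[:550,370:670]=b
cv2.imwrite('pics/crop.png',o)
E
```

```text
(np.float64(122.75267389796093), np.float64(209.04392030476427)) (np.float64(342.0676830555765), np.float64(216.16459079400914))
```

View pics/crop.png

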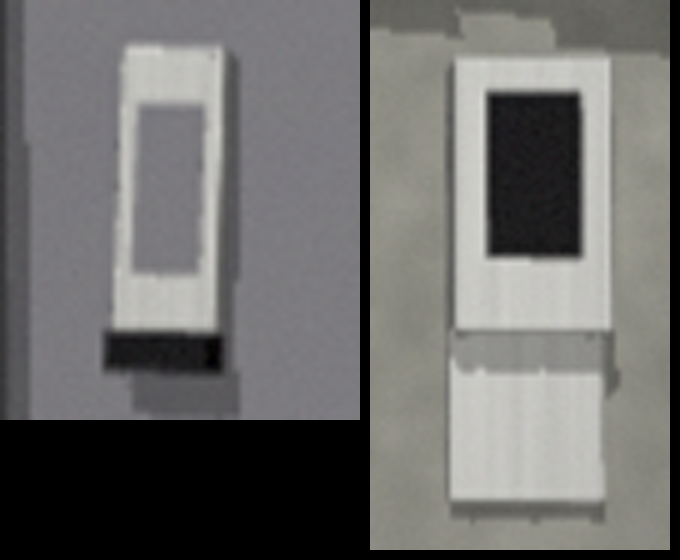

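The crop shows the drive tilted slightly and the dock nearly straight. Converting the corners to world positions:

Run:
```python
from plant import *
from h import *
s=snapshot('top')
A=lambda u,v,z:ray(s,94.5+(u+.5)/6,177.5+(v+.5)/6,z)
B=lambda u,v,z:ray(s,309.5+(u-369.5)/5,149.5+(v+.5)/5,z)
def rep(n,fl,fr,nl,nr):
    f=(fl+fr)/2;m=(nl+nr)/2;d=f-m
    print(n,'far',f.round(4),'near',m.round(4),'len',np.linalg.norm(d).round(4),'w',np.linalg.norm(fl-fr).round(4),np.linalg.norm(nl-nr).round(4),'yaw',np.degrees(np.arctan2(d[1],d[0])).round(2))
rep('bar',*[A(*p,.018) for p in((126,45),(224,46),(113,330),(217,330))])
rep('strip',*[A(*p,.018) for p in((137,104),(206,104),(132,273),(201,273))])
rep('dock',*[B(*p,.0375) for p in((455,57),(609,57),(456,330),(610,330))])
rep('shelf',*[B(*p,.012) for p in((451,372),(604,372),(450,500),(604,500))])
```

```text
bar far [0.5872 0.3469 0.018 ] near [0.4878 0.3504 0.018 ] len 0.0994 w 0.0342 0.036 yaw -1.98
strip far [0.5667 0.3481 0.018 ] near [0.5076 0.3499 0.018 ] len 0.0591 w 0.024 0.0239 yaw -1.66
dock far [ 0.626  -0.11    0.0375] near [ 0.5124 -0.1069  0.0375] len 0.1136 w 0.064 0.0635 yaw -1.56
shelf far [ 0.4965 -0.1075  0.012 ] near [ 0.4428 -0.1056  0.012 ] len 0.0537 w 0.0645 0.0646 yaw -1.99
```

Request:
play_rows(
  plan=[
    [0,0,0,0,0,-3.3],
    [0,0,0,0,0,-3.3],
    [0,0,0,0,0,-3.3],
    [0,0,0,0,0,-3.3],
    [2.3,1.94,0,0,0,0],
    [2.3,1.94,0,0,0,0],
    [2.3,1.94,0,0,0,0],
    [2.3,1.94,0,0,0,0],
    [2.3,1.94,0,0,0,0],
    [2.3,1.94,0,0,0,0],
    [2.3,1.94,0,0,0,0],
    [2.3,1.94,0,0,0,0],
    [2.3,1.94,0,0,0,0],
    [2.3,1.94,0,0,0,0],
    [2.3,1.94,0,0,0,0],
    [2.3,1.94,0,0,0,0],
    [2.3,1.94,0,0,0,0],
    [2.3,1.94,0,0,0,0],
    [2.3,1.94,0,0,0,0],
  ],
  grip=6.0,
)

```text
clock: 2.78
tool_pos: [0.5114, 0.3492, 0.2458]
orientation: [-180.0, -0.0, -1.8]
force: [-0.0, -0.0, 0.3]
opening: 0.0601
gripper_force: 0.0
```

Request:
play_rows(
  plan=[
    [0,0,2.2,0,0,0],
    [0,0,2.2,0,0,0],
    [0,0,2.2,0,0,0],
    [0,0,2.2,0,0,0],
    [0,0,2.2,0,0,0],
    [0,0,2.2,0,0,0],
    [0,0,2.2,0,0,0],
    [0,0,2.2,0,0,0],
    [0,0,1.5,0,0,0],
    [0,0,1.0,0,0,0],
    [0,0,0,0,0,0],
  ],
)

```text
clock: 3.7
tool_pos: [0.5095, 0.3493, 0.0423]
orientation: [179.8, 0.1, -1.8]
force: [0.7, -0.6, 0.1]
opening: 0.06
gripper_force: 0.0
```

Run:
```python
from plant import *
import cv2
s=snapshot('side');f=s['frame'][:,:,::-1]
cv2.imwrite('pics/s1.png',cv2.resize(f[230:370,70:270],None,fx=4,fy=4,interpolation=2))
```

```text
(no output)
```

View pics/s1.png

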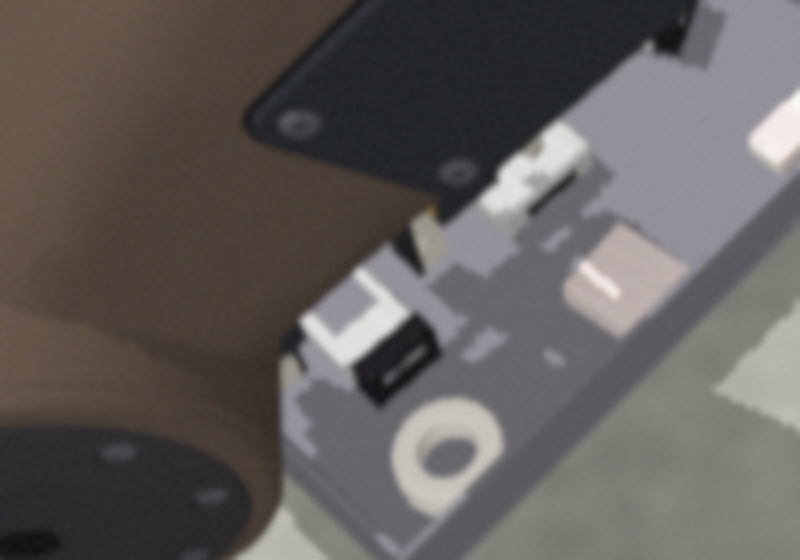

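The fingers straddle the bar, with free space on both sides. Now lowering the rest of the way and closing.

Request:
play_rows(
  plan=[
    [0,0,0.8,0,0,0],
    [0,0,0.8,0,0,0],
    [0,0,0,0,0,0],
    [0,0,0,0,0,0],
  ],
)

```text
clock: 4.08
tool_pos: [0.5103, 0.3502, 0.0285]
orientation: [180.0, 0.0, -1.8]
force: [0.1, -0.2, 0.8]
opening: 0.0599
gripper_force: 0.0
```

Request:
play_rows(
  plan=[
    [0,0,0,0,0,0],
    [0,0,0,0,0,0],
    [0,0,0,0,0,0],
    [0,0,0,0,0,0],
    [0,0,0,0,0,0],
    [0,0,0,0,0,0],
    [0,0,0,0,0,0],
    [0,0,0,0,0,0],
  ],
  grip=0,
)

```text
clock: 4.75
tool_pos: [0.5104, 0.3503, 0.0288]
orientation: [-180.0, -0.0, -1.8]
force: [0.0, -0.2, 5.6]
opening: 0.0355
gripper_force: 30.0
```

Request:
play_rows(
  plan=[
    [0,0,-0.5,0,0,0],
    [0,0,-1,0,0,0],
    [0,0,-1,0,0,0],
    [0,0,-1,0,0,0],
    [0,0,-1,0,0,0],
    [0,0,-1,0,0,0],
    [0,0,-1,0,0,0],
    [0,0,-1,0,0,0],
    [0,0,-1,0,0,0],
    [0,0,-0.5,0,0,0],
    [0,0,0,0,0,0],
    [0,0,0,0,0,0],
  ],
)

```text
clock: 5.75
tool_pos: [0.5103, 0.3503, 0.1187]
orientation: [-180.0, -0.0, -1.8]
force: [0.8, -0.2, -1.2]
opening: 0.0357
gripper_force: 30.0
```

Run:
```python
from plant import *
import cv2,numpy as np
s=snapshot('side');f=s['frame'][:,:,::-1]
cv2.imwrite('pics/s2.png',cv2.resize(f[180:370,70:270],None,fx=3,fy=3,interpolation=2))
snapshot('top');print(get_obs()['tool_pos'])
for c in('side','top'):
  for t in('drive','drive_nose','drive_bezel'):print(c,t,[(np.round(d['position'],3).tolist(),round(d['score'],2)) for d in spot_point(c,t)[:2]])
```

```text
[0.51005114 0.34996008 0.11792161]
side drive [([0.536, 0.351, 0.094], 0.75)]
side drive_nose []
side drive_bezel [([0.475, 0.351, 0.107], 0.85)]
top drive [([0.536, 0.349, 0.096], 0.9)]
top drive_nose [([0.586, 0.352, 0.099], 0.94)]
top drive_bezel [([0.474, 0.354, 0.106], 0.85)]
```

View pics/s2.png

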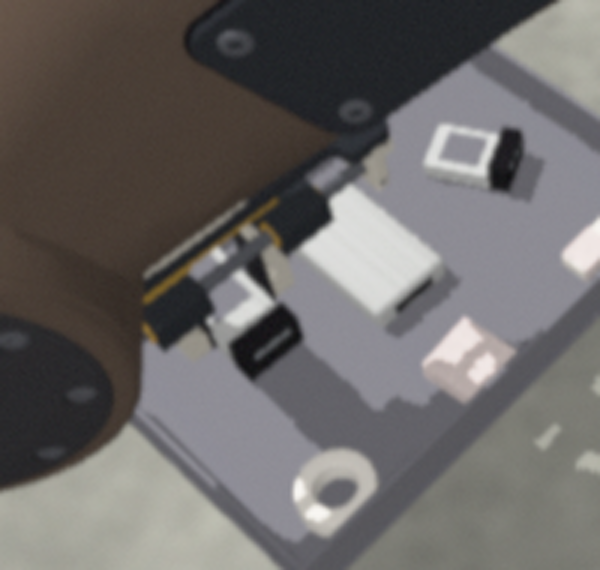

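The cartridge is held level (bezel at (265,338) in the crop) and the rest of the tray is undisturbed. Carrying it to the front of the dock.

Request:
play_rows(
  plan=[
    [-0.42,1,0,0,0,0],
    [-0.42,2,0,0,0,0],
    [-0.42,2.6,0,0,0,0],
    [-0.42,2.6,0,0,0,0],
    [-0.42,2.6,0,0,0,0],
    [-0.42,2.6,0,0,0,0],
    [-0.42,2.6,0,0,0,0],
    [-0.42,2.6,0,0,0,0],
    [-0.42,2.6,0,0,0,0],
    [-0.42,2.6,0,0,0,0],
    [-0.42,2.6,0,0,0,0],
    [-0.42,2.6,0,0,0,0],
    [-0.42,2.6,0,0,0,0],
    [-0.42,2.6,0,0,0,0],
    [-0.42,2.6,0,0,0,0],
    [-0.42,2.6,0,0,0,0],
    [-0.42,2.6,0,0,0,0],
    [-0.42,2,0,0,0,0],
    [-0.42,1.2,0,0,0,0],
    [-0.42,0.6,0,0,0,0],
  ],
)

```text
clock: 7.82
tool_pos: [0.411, -0.1064, 0.1185]
orientation: [180.0, 0.0, -1.9]
force: [-0.3, 0.2, -0.8]
opening: 0.0355
gripper_force: 30.0
```

Request:
play_rows(
  plan=[
    [0,0,1.3,0,0,0],
    [0,0,1.3,0,0,0],
    [0,0,1.3,0,0,0],
    [0,0,1.3,0,0,0],
    [0,0,0,0,0,0],
    [0,0,0,0,0,0],
  ],
)

```text
clock: 8.32
tool_pos: [0.4114, -0.1048, 0.0664]
orientation: [180.0, 0.1, -1.8]
force: [-0.1, -0.0, -1.0]
opening: 0.0357
gripper_force: 30.0
```

Run:
```python
from plant import *
import cv2,numpy as np
s=snapshot('side');f=s['frame'][:,:,::-1]
cv2.imwrite('pics/s3.png',cv2.resize(f[110:230,250:400],None,fx=5,fy=5,interpolation=2))
snapshot('top');o=get_obs();print(o['tool_pos'],o['orientation'],o['opening'])
for c in('side','top'):
  for t in('drive','drive_nose','drive_bezel','dock_mouth','dock'):print(c,t,[(np.round(d['position'],3).tolist(),round(d['score'],2)) for d in spot_point(c,t)[:2]])
```

```text
[ 0.41240684 -0.10468661  0.067213  ] [-1.79999255e+02 -4.37192405e-02 -1.77034872e+00] 0.03569760228100487
side drive [([0.438, -0.101, 0.042], 0.6), ([0.531, 0.252, 0.001], 0.53)]
side drive_nose []
side drive_bezel [([0.374, -0.105, 0.054], 0.57)]
side dock_mouth [([0.512, -0.109, 0.013], 0.55), ([0.427, 0.368, 0.005], 0.21)]
side dock [([0.515, -0.11, 0.002], 0.98)]
top drive [([0.439, -0.109, 0.039], 0.69)]
top drive_nose [([0.491, -0.108, 0.052], 0.57)]
top drive_bezel [([0.437, 0.144, 0.003], 0.68), ([0.631, 0.262, 0.002], 0.35)]
top dock_mouth [([0.433, 0.255, 0.002], 0.67), ([0.511, -0.112, 0.011], 0.65)]
top dock [([0.513, -0.108, 0.001], 0.89)]
```

View pics/s3.png

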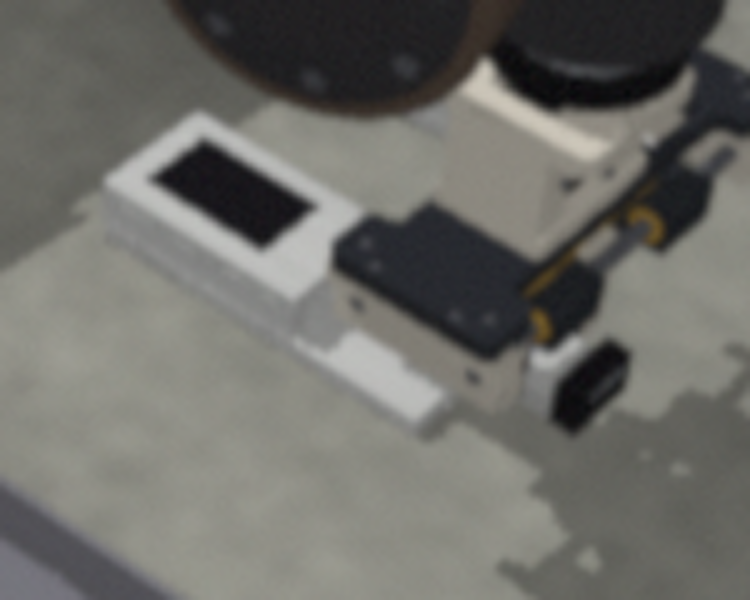

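Everything is lined up: the housing front is near (320,330) and the bezel sits behind at (590,385). Lowering until it touches the shelf.

Request:
play_rows(
  plan=[
    [0,0.07,0.9,0,0,0],
    [0,0,0.9,0,0,0],
    [0,0,0.7,0,0,0],
    [0,0,0,0,0,0],
    [0,0,0,0,0,0],
  ],
)

```text
clock: 9.33
tool_pos: [0.4117, -0.1056, 0.0413]
orientation: [180.0, 0.1, -1.8]
force: [0.4, 0.7, -0.5]
opening: 0.0355
gripper_force: 30.0
```

Request:
play_rows(
  plan=[
    [0,0,0.1,0,0,0],
    [0,0,0.1,0,0,0],
    [0,0,0,0,0,0],
    [0,0,0,0,0,0],
  ],
)

```text
clock: 9.67
tool_pos: [0.4122, -0.1055, 0.0398]
orientation: [-180.0, -0.0, -1.8]
force: [-0.7, 0.4, -0.9]
opening: 0.036
gripper_force: 30.0
```

Request:
play_rows(
  plan=[
    [0,0,0.1,0,0,0],
    [0,0,0,0,0,0],
    [0,0,0,0,0,0],
  ],
)

```text
clock: 9.92
tool_pos: [0.412, -0.1056, 0.0386]
orientation: [180.0, -0.0, -1.8]
force: [0.2, -0.2, -1.3]
opening: 0.036
gripper_force: 30.0
```

Request:
play_rows(
  plan=[
    [0,0,0.1,0,0,0],
    [0,0,0,0,0,0],
    [0,0,0,0,0,0],
  ],
)

```text
clock: 10.17
tool_pos: [0.412, -0.1056, 0.0375]
orientation: [180.0, 0.0, -1.8]
force: [-0.4, 0.2, -2.8]
opening: 0.0353
gripper_force: 30.0
```

Request:
play_rows(
  plan=[
    [0.4,0,0,0,0,0],
    [0.4,0,0,0,0,0],
    [0.4,0,0,0,0,0],
    [0.4,0,0,0,0,0],
    [0.4,0,0,0,0,0],
    [0.4,0,0,0,0,0],
    [0.4,0,0,0,0,0],
    [0.4,0,0,0,0,0],
    [0.4,0,0,0,0,0],
    [0.4,0,0,0,0,0],
    [0,0,0,0,0,0],
  ],
)

```text
clock: 11.08
tool_pos: [0.453, -0.1068, 0.0376]
orientation: [180.0, -0.0, -1.8]
force: [0.8, -0.1, -2.3]
opening: 0.0355
gripper_force: 30.0
```

Nose should be about 15 mm inside with no contact force. Continuing.

Request:
play_rows(
  plan=[
    [0.4,0,0,0,0,0],
    [0.4,0,0,0,0,0],
    [0.4,0,0,0,0,0],
    [0.4,0,0,0,0,0],
    [0.4,0,0,0,0,0],
    [0.4,0,0,0,0,0],
    [0.4,0,0,0,0,0],
    [0.4,0,0,0,0,0],
    [0.4,0,0,0,0,0],
    [0,0,0,0,0,0],
    [0,0,0,0,0,0],
  ],
)

```text
clock: 12.0
tool_pos: [0.4881, -0.108, 0.0375]
orientation: [180.0, 0.0, -1.8]
force: [-0.5, 0.4, -1.8]
opening: 0.0357
gripper_force: 30.0
```

Run:
```python
from plant import *
import cv2,numpy as np
s=snapshot('side');f=s['frame'][:,:,::-1]
cv2.imwrite('pics/s4.png',cv2.resize(f[110:230,250:400],None,fx=5,fy=5,interpolation=2))
```

```text
(no output)
```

View pics/s4.png

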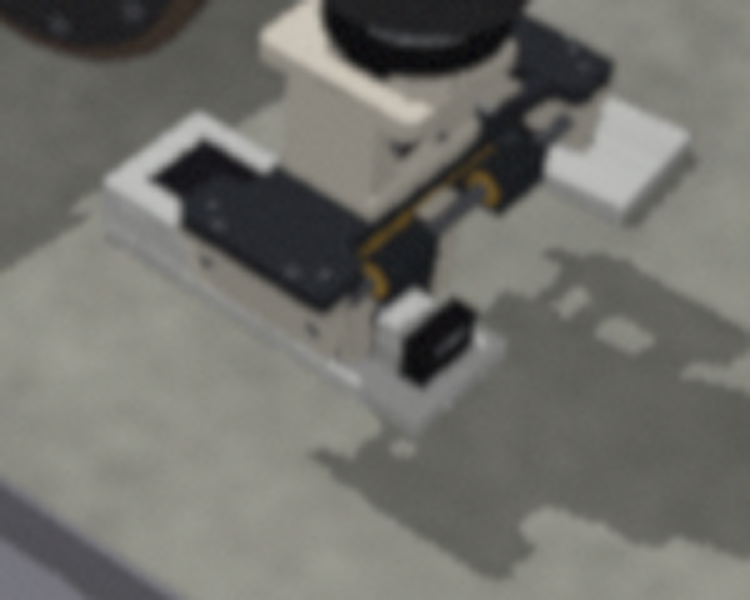

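The nose is about 50 mm inside the bay and the bezel is over the shelf at (437,340). Next I'll release, go up and back, close the fingers, and push.

Request:
play_rows(
  plan=[
    [0,0,0,0,0,0],
    [0,0,0,0,0,0],
    [0,0,0,0,0,0],
    [0,0,0,0,0,0],
    [0,0,0,0,0,0],
    [0,0,-0.5,0,0,0],
    [0,0,-1,0,0,0],
    [0,0,-1,0,0,0],
    [0,0,-1,0,0,0],
    [0,0,-0.5,0,0,0],
    [0,0,0,0,0,0],
  ],
  grip=6.0,
)

```text
clock: 12.97
tool_pos: [0.4889, -0.1079, 0.0789]
orientation: [-180.0, -0.1, -1.8]
force: [0.5, -0.4, -0.3]
opening: 0.0598
gripper_force: 0.0
```

Request:
play_rows(
  plan=[
    [-0.9,0,0,0,0,0],
    [-0.9,0,0,0,0,0],
    [-0.9,0,0,0,0,0],
    [-0.9,0,0,0,0,0],
    [-0.9,0,0,0,0,0],
    [-0.9,0,0,0,0,0],
    [-0.9,0,0,0,0,0],
    [0,0,0,0,0,0],
    [0,0,0,0,0,0],
    [0,0,0,0,0,0],
    [0,0,0,0,0,0],
    [0,0,0,0,0,0],
    [0,0,0,0,0,0],
  ],
  grip=0,
)

```text
clock: 14.05
tool_pos: [0.4253, -0.106, 0.0775]
orientation: [180.0, 0.0, -1.8]
force: [0.3, -0.7, 0.7]
opening: 0.0003
gripper_force: 0.0
```

Run:
```python
from plant import *
import cv2,numpy as np
s=snapshot('side');f=s['frame'][:,:,::-1]
cv2.imwrite('pics/s5.png',cv2.resize(f[110:230,250:400],None,fx=5,fy=5,interpolation=2))
for t in('drive','drive_bezel'):print(t,[(np.round(d['position'],3).tolist(),round(d['score'],2)) for d in spot_point('side',t)[:2]])
```

```text
drive [([0.516, -0.111, 0.01], 0.63)]
drive_bezel [([0.454, -0.106, 0.022], 0.66)]
```

View pics/s5.png

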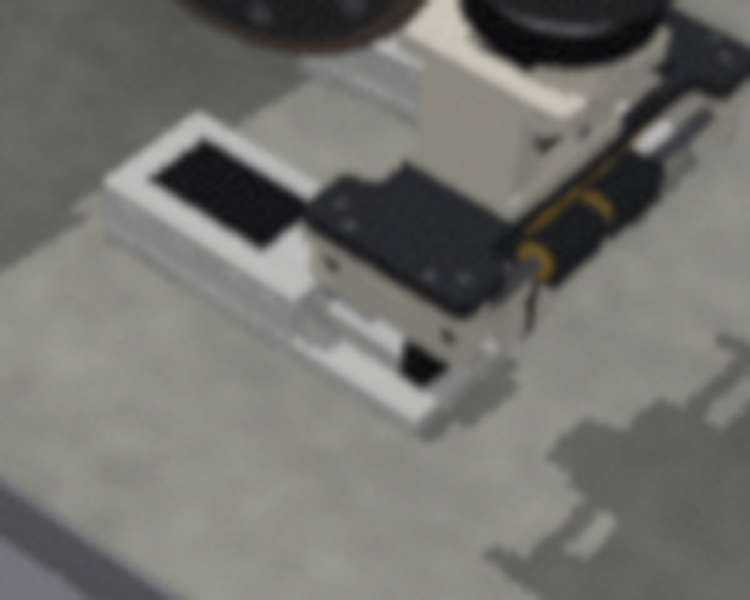

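The drive rests in the bay, with the bezel at (425,365) and the closed fingers behind it. Lowering, then pushing.

Request:
play_rows(
  plan=[
    [0,0,1,0,0,0],
    [0,0,1,0,0,0],
    [0,0,1,0,0,0],
    [0,0,0.8,0,0,0],
    [0,0,0.3,0,0,0],
    [0,0,0,0,0,0],
    [0,0,0,0,0,0],
  ],
)

```text
clock: 14.78
tool_pos: [0.4251, -0.106, 0.0366]
orientation: [180.0, 0.0, -1.8]
force: [-0.2, -0.0, 0.5]
opening: 0.0006
gripper_force: 0.0
```

Request:
play_rows(
  plan=[
    [0.4,0.03,0,0,0,0],
    [0.4,0,0,0,0,0],
    [0.4,0,0,0,0,0],
    [0.3,0,0,0,0,0],
    [0.3,0,0,0,0,0],
    [0.3,0,0,0,0,0],
    [0.3,0,0,0,0,0],
    [0.3,0,0,0,0,0],
    [0.3,0,0,0,0,0],
    [0.3,0,0,0,0,0],
  ],
)

```text
clock: 15.62
tool_pos: [0.4585, -0.1073, 0.0365]
orientation: [-180.0, -0.0, -1.8]
force: [-1.3, 0.3, -0.1]
opening: 0.0003
gripper_force: 0.3
```

Request:
play_rows(
  plan=[
    [0.3,0,0,0,0,0],
    [0.3,0,0,0,0,0],
    [0.3,0,0,0,0,0],
    [0.3,0,0,0,0,0],
    [0.3,0,0,0,0,0],
    [0.3,0,0,0,0,0],
    [0.3,0,0,0,0,0],
    [0.3,0,0,0,0,0],
    [0.2,0,0,0,0,0],
    [0,0,0,0,0,0],
  ],
)

```text
clock: 16.45
tool_pos: [0.4846, -0.1081, 0.0366]
orientation: [180.0, -0.0, -1.8]
force: [0.2, 0.1, -0.4]
opening: 0.0004
gripper_force: 0.0
```

Request:
play_rows(
  plan=[
    [0.1,0,0,0,0,0],
    [0.1,0,0,0,0,0],
    [0,0,0,0,0,0],
  ],
)

```text
clock: 16.7
tool_pos: [0.486, -0.1082, 0.0366]
orientation: [180.0, 0.0, -1.8]
force: [-1.4, 0.7, -1.1]
opening: 0.0002
gripper_force: 0.4
```

Stepping on until a stop force shows.

Request:
play_rows(
  plan=[
    [0.1,0,0,0,0,0],
    [0.1,0,0,0,0,0],
    [0,0,0,0,0,0],
  ],
)

```text
clock: 16.95
tool_pos: [0.4871, -0.1083, 0.0364]
orientation: [180.0, 0.1, -1.8]
force: [-4.8, 1.4, 2.7]
opening: 0.0006
gripper_force: 2.2
```

Request:
play_rows(
  plan=[
    [0.1,0,0,0,0,0],
    [0,0,0,0,0,0],
  ],
)

```text
clock: 17.12
tool_pos: [0.4872, -0.1084, 0.0362]
orientation: [180.0, 0.2, -1.8]
force: [-6.7, 1.3, 5.1]
opening: 0.0006
gripper_force: 3.5
```

Request:
play_rows(
  plan=[
    [0.15,0,0,0,0,0],
    [0,0,0,0,0,0],
    [0,0,0,0,0,0],
  ],
)

```text
clock: 17.37
tool_pos: [0.4872, -0.1086, 0.036]
orientation: [180.0, 0.3, -1.8]
force: [-10.3, 1.9, 8.1]
opening: 0.0003
gripper_force: 5.3
```

Request:
play_rows(
  plan=[
    [-0.5,0,0,0,0,0],
    [-1,0,0,0,0,0],
    [-1,0,0,0,0,0],
    [0,0,-1.5,0,0,0],
    [0,0,-2,0,0,0],
    [0,0,-2,0,0,0],
    [0,0,-2,0,0,0],
    [0,-2,-2,0,0,0],
    [0,-2.5,-2,0,0,0],
    [0,-2.5,-2,0,0,0],
    [0,-2.5,0,0,0,0],
    [0,-2.5,0,0,0,0],
    [0,-2.5,0,0,0,0],
    [0,-2.5,0,0,0,0],
    [0,-2.5,0,0,0,0],
    [0,0,0,0,0,0],
  ],
)

```text
clock: 18.7
tool_pos: [0.4719, 0.0904, 0.1719]
orientation: [-179.9, -0.1, -1.7]
force: [0.9, 0.4, 0.2]
opening: 0.0003
gripper_force: 0.0
```

Run:
```python
from plant import *
import cv2,numpy as np
s=snapshot('side');f=s['frame'][:,:,::-1]
t=snapshot('top');g=t['frame'][:,:,::-1]
a=cv2.resize(f[90:210,255:395],None,fx=4,fy=4,interpolation=2)
b=cv2.resize(g[150:260,315:370],None,fx=4,fy=4,interpolation=2)
o=np.zeros((480,800,3),np.uint8);o[:,:560]=a;o[:440,570:790]=b
cv2.imwrite('pics/s6.png',o)
for c in('side','top'):
  for t in('drive','drive_bezel','dock_mouth'):print(c,t,[(np.round(d['position'],3).tolist(),round(d['score'],2)) for d in spot_point(c,t)[:2]])
```

```text
side drive [([0.562, -0.111, 0.011], 0.53)]
side drive_bezel [([0.498, -0.107, 0.025], 0.5)]
side dock_mouth [([0.51, -0.11, 0.012], 0.67)]
top drive []
top drive_bezel [([0.5, -0.106, 0.022], 0.47)]
top dock_mouth []
```

View pics/s6.png

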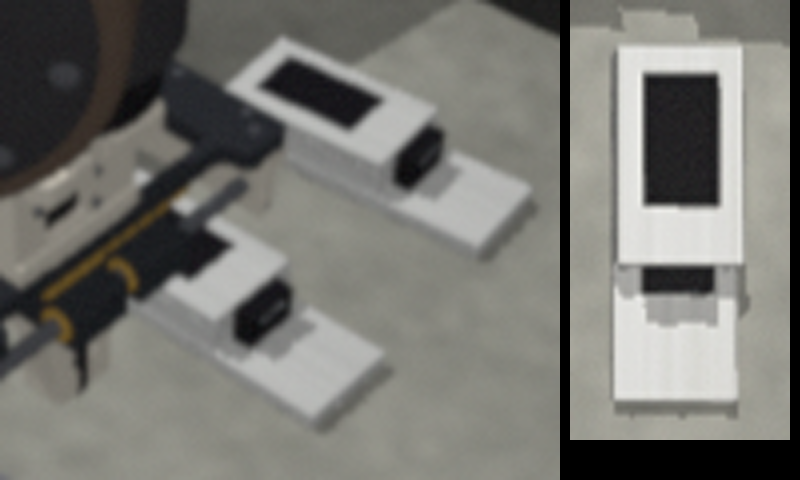

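The bezel sits flush against the housing front, matching the full dock beside it. The push ended on a hard stop, with the force rising to 10 N and no further movement. Handing in.

```bash
python3 -c "
from plant import *
print(close_job())"
```

```text
the job is handed in; nothing more can be done
None
```

The full-length drive cartridge is in the empty dock, nose first, with its bezel flush against the front and the tray's other items left where they were; I handed the job in at about 19 s, and no verdict came back.

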